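Roll two ground pins onto the marked line of a layout plate

TASK

Two steel pins lie on the grey layout plate, one on each side of the white line, and must be lined up for inspection. With your fingertips push each pin sideways at its top so that it rolls, without dragging it, onto the white line, and leave both lying still along the line, centred over it. Do not pick the pins up, and leave the bushing, the cap, the eye bracket and the flange ring where they stand.

Things in the scene. Friction and masses are not known exactly. Their poses are not given: they have to be found in the camera images.
- plate: Fixed grey layout plate, 300 mm (its x) by 400 mm (its y), 20 mm thick, lying on the bench. Origin at the centre of its underside; the top is at 20 mm. A straight white line, 5 mm wide and 370 mm long, is painted on the top along the plate's y axis through its centre (plate x = 0). The plate's yaw varies.
- long_pin: The longer steel pin: a lying cylinder 36 mm in diameter, 110 mm long, 0.5 to 0.75 kg. Origin: its middle, on the axis, 18 mm above the plate's top; y axis along the pin. Starts parallel to the line within 4 degrees, 35 to 65 mm from it, near or far side. Pressed lightly on top and pushed sideways it rolls half as far as the fingertip, until that has slid off; repeat strokes as needed. After a slow push it stops within 3 mm.
- short_pin: The shorter steel pin: a lying cylinder 36 mm in diameter, 75 mm long, 0.33 to 0.53 kg. Origin: its middle, on the axis, 18 mm above the plate's top; y axis along the pin. Starts parallel to the line within 4 degrees, 35 to 65 mm from it, near or far side. Rolls like the long pin: half as far as a fingertip pushing its top.
- bushing: Bystander: brass bushing standing on the plate near the middle of its near edge, 38 mm in diameter, 36 mm high. Origin at the centre of its underside.
- cap: Bystander: white plastic cap standing on the plate near the middle of its far edge, 38 mm in diameter, 30 mm high. Origin at the centre of its underside.
- eye_bracket: Bystander: steel bracket with an upright eye on a round foot, on the bench to the left of the plate, 76 mm foot diameter, 98 mm high. Origin at the centre of its underside.
- flange_ring: Bystander: flat aluminium ring with small dark holes, lying on the bench to the right of the plate, 116 mm outer diameter, 22 mm high. Origin at the centre of its underside.

How it is judged (in metres and radians):
At the end, for the whole second after the job is handed in: Both pins lie at rest on the plate, each with its middle within 6 mm of the white line's centre (across the line) and no more than 160 mm from the plate's centre along it, and its axis within 7 degrees (0.12 rad) of the line's direction (x of long_pin in the frame of plate between -0.006 and 0.006 m and y of long_pin in the frame of plate between -0.16 and 0.16 m and z of long_pin in the frame of plate between 0.034 and 0.042 m and angle between the y axis of each of long_pin, short_pin and the y axis of plate, either way round below 0.12 rad and linear speed of each of long_pin, short_pin below 0.01 m/s and angular speed of each of long_pin, short_pin below 0.3 rad/s and x of short_pin in the frame of plate between -0.006 and 0.006 m and y of short_pin in the frame of plate between -0.16 and 0.16 m and z of short_pin in the frame of plate between 0.034 and 0.042 m); the robot touches nothing.
It fails at once if a pin is lifted more than 7 mm off the plate (z of any of long_pin, short_pin in the frame of plate above 0.045 m).
It fails at once if a pin falls off the plate (z of any of long_pin, short_pin in the frame of plate below 0.025 m).
It fails at once if a pin is dragged instead of rolled (22 to 32 mm from its start it has turned less than 28 degrees) ((distance of long_pin from where it was at the start of the episode between 0.022 and 0.032 m and angle between long_pin's own z axis and vertical below 0.5 rad) or (distance of short_pin from where it was at the start of the episode between 0.022 and 0.032 m and angle between short_pin's own z axis and vertical below 0.5 rad)).
It fails at once if the bushing, cap, eye bracket or flange ring is shifted by more than 15 mm or tipped (distance of any of bushing, cap, eye_bracket, flange_ring from where it was at the start of the episode above 0.015 m or angle between any of bushing, cap, eye_bracket, flange_ring's own z axis and vertical above 0.3 rad).
It also fails if it takes over 72 s, if anything falls off the work surface, if the arm or the gripper's body presses on something with over 40 N, if the wrist force passes 120 N, or if a joint passes its speed limit or range.

ROBOT

A 6-joint arm with a two-finger parallel gripper is mounted at the origin on the work surface. World frame = base frame: x ahead of the robot, y to its left, z up, the work surface at z = 0. Lengths are in m, angles in degrees, forces in N, time in s.
With the tool pointing down it reaches from about 0.35 to 0.95 m from the base axis. Payload 17.4 kg.
Tool frame: the origin (TCP) lies at the very end of the fingers, on their centre line; the grasp point (between the pads) lies 19 mm behind it (env.hold_point_z is the distance from the TCP to the grasp point, in m); z points along the fingers, y is the line along which they close (so a half turn about z gives the same grasp; the last joint's range is limited). The gripper opens to 93 mm and grips with 3 to 60 N. Pads are 15 mm wide; open, the fingers measure 128 mm over their backs; the gripper's body (75 mm by 188 mm) begins 65 mm behind the grasp point.
Start: joints at [-77.223, 6.646, 82.598, -0, 90.757, -2.166], TCP at [0.174, -0.652, 0.219] pointing down, gripper open.
Joint ranges: [-162.19, 162.19], [-47.58, 125.68], [4.15, 143.07], [-65.23, 245.23], [0.69, 171.88], [-170.13, 170.13]. Speed limits (degrees/s): [108.29, 108.29, 127.2, 180, 180, 180].

INTERFACE

Orientations are given as [roll, pitch, yaw] about the fixed x, y, z axes, in that order (R = Rz(yaw) Ry(pitch) Rx(roll)).
In Python, from workcell import env gives the robot as it stands. The module is installed in compiled form; this text tells all that it offers.
- The arm moves only by the tool carry_out, never from a script. Its arguments are lists of equal length, an entry for each row: "rot": the turn, a rotation vector about the world's x, y, z in rad, a list of three; "linear": the shift along the world's x, y, z in cm, a list of three; "claw": the opening, from 0 (shut) to 1 (fully open). In form: {"rot": [[ax, ay, az], ...], "linear": [[tx, ty, tz], ...], "claw": [claw, ...]}. A call has 1 to 5 rows; each row is the pose to reach, as a shift and turn from the pose commanded when the call began; what a row does not reach only later rows make up. A row lasts 1/10 s, in which the tool goes at most 50 mm and 8.59 degrees, less where a joint would pass 70% of its speed; a pose out of reach is approached as far as the arm can. A call with a gripper value outside its range is refused whole. The fingers move at their own pace and stop on an object; the grip force is fixed at half the most. Time passes only in rows, so rows that repeat a pose let the fingers close. It gives the time, the measured TCP pose, the force, the opening and the grip force at its end, in the units of the state.
- env.observe(): the state, without advancing time (a new reading comes with each control period).
- env.grab_frame(name): name is "scene" or "top"; returns the picture (400x640x3 uint8, red, green, blue); there is no depth.
- env.camera_params(name): a dict with "intrinsics" (3x3 intrinsics, pixels), "extrinsics" (4x4, takes a point from world to camera coordinates). Camera axes: x right, y down, z forward; pixel columns grow to the right and rows downward; lengths in m; the calibration is good to about 2 mm. A picture is of the moment at which its call begins. camera_params takes no time and is no camera call.
- env.close_job(): hands the job in; it is judged then, once.
The state is a dict: "t": time; "joints": joint angles; "joint_vel": joint speeds; "tau": joint torques, N m; "ee_pos": TCP position; "tool_rot": TCP orientation; "contact_force": force on the tool from outside, world axes, zero at the start; "ft_torque": the same for the moment, N m; "gripper_width": finger opening in m; "gripper_force": force on a finger pad.
Only numpy, scipy, OpenCV 4.12 (cv2) and the standard library are available. Lean on these libraries where they do the work, as an engineer would, in place of code of your own. Each camera call takes 0.05 s, during which the arm holds its last target. There are 200 camera calls.

## Working session

There is one attempt and no reset: what is moved stays moved. The work goes in short steps, Python scripts to look and compute and a tool call to move; the robot and the scene stay as the last step left them, time stands still between calls to the robot, and variables do not carry over. Pictures are saved under pics/ and viewed, at most 10 in all, crops included, and the job is handed in when it is done.

Besides the shell and the picture viewer there is one more tool, called after ">>>" by a JSON object that holds its "name" and its "arguments", one argument or row to a line. carry_out: Moves the arm, as the interface text tells. Its arguments: {"type":"object","properties":{"rot":{"type":"array","items":{"type":"array","items":{"type":"number"}}},"linear":{"type":"array","items":{"type":"array","items":{"type":"number"}}},"claw":{"type":"array","items":{"type":"number"}}},"required":["rot","linear","claw"]}

```bash
mkdir -p pics; cat > h.py <<'E'
import numpy as np, cv2
from workcell import env
def snap(name,fn):
    im=env.grab_frame(name); cv2.imwrite('pics/'+fn,cv2.cvtColor(im,cv2.COLOR_RGB2BGR)); return im
def ray(name,uv,z):
    c=env.camera_params(name);K=np.array(c['intrinsics']);T=np.array(c['extrinsics'])
    R=T[:3,:3];o=-R.T@T[:3,3]
    d=R.T@np.linalg.inv(K)@np.array([uv[0],uv[1],1.]);return o+d*(z-o[2])/d[2]
def proj(name,p):
    c=env.camera_params(name);K=np.array(c['intrinsics']);T=np.array(c['extrinsics'])
    q=K@(T[:3,:3]@np.array(p)+T[:3,3]);return q[:2]/q[2]
E
python3 - <<'E'
from h import *
snap('top','t0.png');snap('scene','s0.png')
for n in('top','scene'):
    c=env.camera_params(n);T=np.array(c['extrinsics']);print(n,np.round(-T[:3,:3].T@T[:3,3],3),np.round(T[:3,:3],2).tolist(),c['intrinsics'])
print(env.observe())
E
```

```text
top [0.417 0.056 1.245] [[-0.03, -1.0, 0.02], [-0.99, 0.02, -0.14], [0.14, -0.03, -0.99]] [[443.72859607   0.         321.09861038]
 [  0.         443.72859607 198.71128113]
 [  0.           0.           1.        ]]
scene [ 1.132 -0.501  0.65 ] [[0.71, 0.7, -0.01], [0.41, -0.43, -0.81], [-0.57, 0.57, -0.59]] [[441.21803927   0.         326.00774404]
 [  0.         441.21803927 195.42584668]
 [  0.           0.           1.        ]]
{'t': 0.1, 'joints': array([-7.72233492e+01,  6.67000203e+00,  8.26319940e+01,  2.84516911e-03,
        9.07556721e+01, -2.16649893e+00]), 'joint_vel': array([ 0.03337335, -0.06953462,  0.01477697,  0.00279098, -0.04816902,
        0.01085148]), 'tau': array([ 2.36693922e-03, -7.22890162e+01, -6.23867011e+01,  7.82586588e-02,
        2.28559272e-02, -6.92006051e-05]), 'ee_pos': array([ 0.17401334, -0.65199624,  0.21799436]), 'tool_rot': array([-1.79942481e+02, -5.02298402e-03,  1.49431833e+01]), 'contact_force': array([-0.94273447,  0.07204291,  0.51159459]), 'ft_torque': array([ 0.03596425,  0.0380655 , -0.03404989]), 'gripper_force': 0.0, 'gripper_width': 0.09302501480906245}
```

View pics/t0.png

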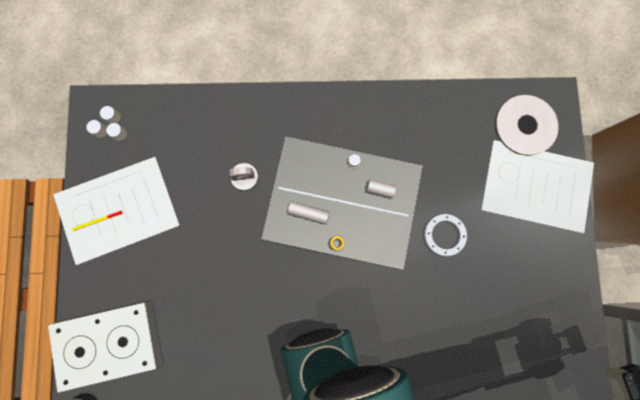

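View pics/s0.png

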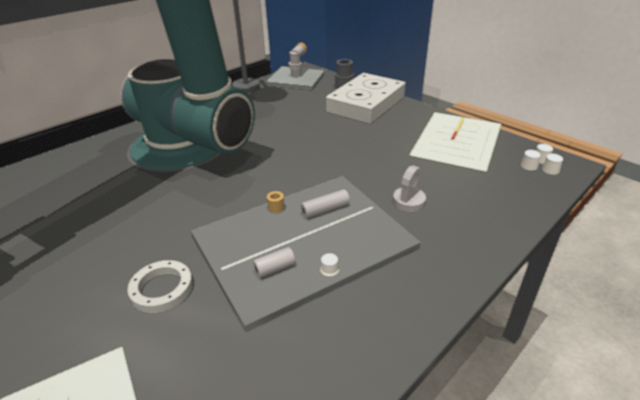

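The top view shows the white line from (279,188) to (408,215). The long pin is on the near side at about (308,213), and the short pin on the far side at about (381,188). The bushing is at (337,243) and the cap at (354,160). I'll enlarge this and measure.

```bash
python3 - <<'E'
from h import *
a=cv2.imread('pics/t0.png')[130:275,255:430];b=cv2.imread('pics/s0.png')[170:320,185:425]
a=cv2.resize(a,None,fx=4,fy=4,interpolation=cv2.INTER_CUBIC)
cv2.imwrite('pics/c0.png',a)
l0=ray('top',(279,188.5),.02);l1=ray('top',(408,215),.02);print('line',l0,l1,np.linalg.norm(l1-l0))
for n,uvs in(('top',[(308,213),(381,188)]),('scene',[(326,203),(275,262)])):
    for uv in uvs: print(n,ray(n,uv,.038))
i=cv2.imread('pics/t0.png')
for p in[(308,213),(381,188),(308,230),(343,202),(337,243),(354,160)]:print(p,i[p[1],p[0]])
E
```

```text
line [0.62584053 0.14037027 0.02      ] [ 0.54241906 -0.2175026   0.02      ] 0.36746717752022057
top [0.55296838 0.06094495 0.038     ]
top [ 0.61750179 -0.14259694  0.038     ]
scene [0.55656174 0.06465934 0.038     ]
scene [ 0.61887298 -0.13927783  0.038     ]
(308, 213) [228 229 233]
(381, 188) [240 237 235]
(308, 230) [164 172 173]
(343, 202) [215 207 203]
(337, 243) [163 171 172]
(354, 160) [245 239 236]
```

View pics/c0.png

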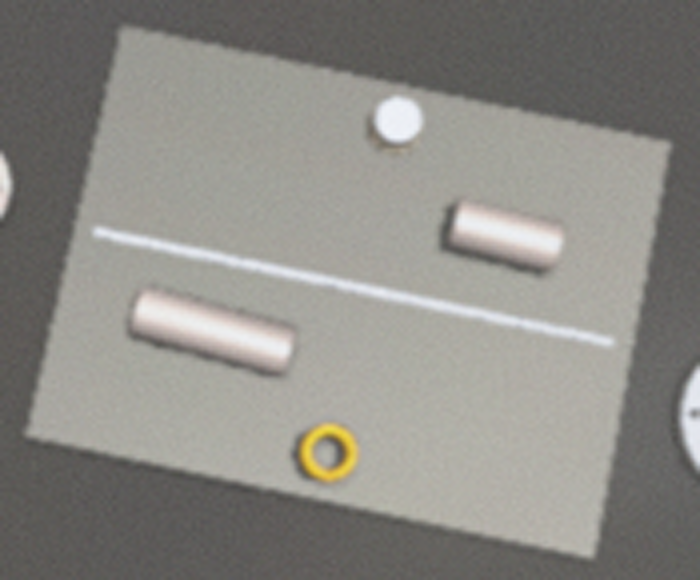

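The enlarged crop shows the line from (95,231) to (612,342). The long pin's axis runs (133,312)–(293,350) and the short pin's (452,225)–(561,248). I'll convert these to plate coordinates and check the lengths.

```bash
cat >> h.py <<'E'
def f(c,o=(255,130)): return ((c[0]+.5)/4-.5+o[0],(c[1]+.5)/4-.5+o[1])
E
python3 - <<'E'
from h import *
l0=ray('top',f((95,231)),.02);l1=ray('top',f((612,342)),.02)
cor=[ray('top',f(c),.02) for c in[(121,27),(669,143),(595,556),(27,434)]]
C=np.mean(cor,0);u=(l0-l1)/np.linalg.norm(l0-l1);m=(l0+l1)/2;n=np.array([u[1],-u[0],0])
print('centre',C,m,'len',np.linalg.norm(l0-l1),'yaw',np.degrees(np.arctan2(-u[0],u[1])),'u',u,'n',n)
print([np.linalg.norm(cor[i]-cor[i-1]).round(4) for i in range(4)])
for nm,a,b in(('long',(133,312),(293,350)),('short',(452,225),(561,248))):
    a=ray('top',f(a),.038);b=ray('top',f(b),.038);d=(a-b);M=(a+b)/2
    print(nm,M,'len',np.linalg.norm(d),'px,py',(M-m)@n,(M-m)@u,'ang',np.degrees(np.arctan2(-d[0],d[1])))
for nm,c,z in(('bush',(329,453),.056),('cap',(398,119),.05)):
    p=ray('top',f(c),z);print(nm,p,(p-m)@n,(p-m)@u)
E
```

```text
centre [ 0.58561695 -0.0373134   0.02      ] [ 0.58558242 -0.03718206  0.02      ] len 0.3689006858775522 yaw -13.636722279073552 u [0.23576502 0.97181009 0.        ] n [ 0.97181009 -0.23576502  0.        ]
[np.float64(0.2951), np.float64(0.3975), np.float64(0.2955), np.float64(0.3983)]
long [0.55470338 0.06127414 0.038     ] len 0.112501326766388 px,py -0.05322109473664624 0.0884005316266962 ang -14.867155236340585
short [ 0.61538459 -0.14318341  0.038     ] len 0.07700094097812855 px,py 0.05395345678988576 -0.0959868776048769 ang -13.451412365436788
bush [ 0.46874478 -0.0143567   0.056     ] -0.11892542524212428 -0.005364319537853374
cap [ 0.69739587 -0.06990788  0.05      ] 0.1163770446483924 -0.005441586151932236
```

>>> {"name": "carry_out", "arguments": {
  "rot": [
    [0,0,1.08],
    [0,0,1.08],
    [0,0,1.08],
    [0,0,1.08],
    [0,0,1.08]
  ],
  "linear": [
    [35.5,70.5,-8],
    [35.5,70.5,-8],
    [35.5,70.5,-8],
    [35.5,70.5,-8],
    [35.5,70.5,-8]
  ],
  "claw": [0,0,0,0,0]
}}

```text
t: 0.6
ee_pos: [0.2863, -0.4281, 0.1929]
tool_rot: [-180.0, -0.0, 58.2]
contact_force: [1.3, -0.2, 0.1]
gripper_width: 0.0577
gripper_force: 0.0
```

>>> {"name": "carry_out", "arguments": {
  "rot": [
    [0,0,0.318],
    [0,0,0.318],
    [0,0,0.318],
    [0,0,0.318],
    [0,0,0.318]
  ],
  "linear": [
    [25.8,49.2,-7.3],
    [25.8,49.2,-7.3],
    [25.8,49.2,-7.3],
    [25.8,49.2,-7.3],
    [25.8,49.2,-7.3]
  ],
  "claw": [0,0,0,0,0]
}}

```text
t: 1.1
ee_pos: [0.4013, -0.2086, 0.1606]
tool_rot: [180.0, 0.0, 76.1]
contact_force: [1.5, -0.8, 0.1]
gripper_width: 0.0174
gripper_force: 0.0
```

>>> {"name": "carry_out", "arguments": {
  "rot": [
    [0,0,0],
    [0,0,0],
    [0,0,0],
    [0,0,0],
    [0,0,0]
  ],
  "linear": [
    [14.3,27.3,-7.1],
    [14.3,27.3,-7.1],
    [14.3,27.3,-7.1],
    [14.3,27.3,-7.1],
    [14.3,27.3,-7.1]
  ],
  "claw": [0,0,0,0,0]
}}

```text
t: 1.6
ee_pos: [0.5145, 0.0074, 0.1043]
tool_rot: [180.0, 0.0, 76.2]
contact_force: [1.3, -0.9, 1.1]
gripper_width: 0.0005
gripper_force: 0.0
```

>>> {"name": "carry_out", "arguments": {
  "rot": [
    [0,0,0],
    [0,0,0],
    [0,0,0],
    [0,0,0],
    [0,0,0]
  ],
  "linear": [
    [2.0,3.9,-1.5],
    [2.95,5.66,-3],
    [2.95,5.66,-3.8],
    [2.95,5.66,-3.8],
    [2.95,5.66,-3.8]
  ],
  "claw": [0,0,0,0,0]
}}

```text
t: 2.1
ee_pos: [0.5433, 0.0611, 0.0671]
tool_rot: [180.0, 0.0, 76.1]
contact_force: [1.4, -0.2, 0.4]
gripper_width: 0.0003
gripper_force: 0.0
```

```bash
python3 - <<'E'
from h import *
a=snap('scene','s1.png');a=cv2.imread('pics/s1.png')[130:290,200:400]
cv2.imwrite('pics/c1.png',cv2.resize(a,None,fx=3.5,fy=3.5,interpolation=cv2.INTER_CUBIC))
print(env.observe()['ee_pos'],env.observe()['contact_force'])
E
```

```text
[0.54356986 0.06101985 0.0674904 ] [ 0.33657344 -0.63765975  0.59126364]
```

View pics/c1.png

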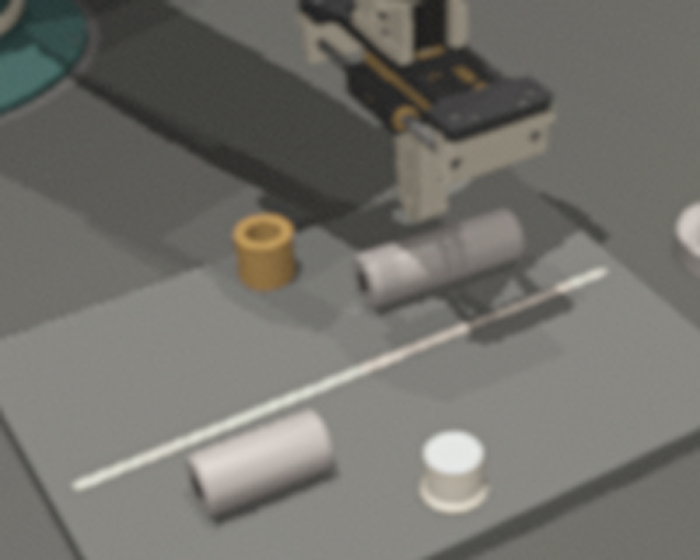

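The closed fingertips hang just behind and above the long pin's top, in the middle of its length. Next I'll lower until they touch.

>>> {"name": "carry_out", "arguments": {
  "rot": [
    [0,0,0],
    [0,0,0],
    [0,0,0],
    [0,0,0],
    [0,0,0]
  ],
  "linear": [
    [0.06,0.24,-0.8],
    [0.06,0.24,-1.0],
    [0.06,0.24,-1.1],
    [0.06,0.24,-1.15],
    [0.06,0.24,-1.15]
  ],
  "claw": [0,0,0,0,0]
}}

```text
t: 2.65
ee_pos: [0.5442, 0.0642, 0.0553]
tool_rot: [180.0, 0.0, 76.1]
contact_force: [-1.3, -0.5, 0.8]
gripper_width: 0.0004
gripper_force: 0.1
```

>>> {"name": "carry_out", "arguments": {
  "rot": [
    [0,0,0],
    [0,0,0],
    [0,0,0]
  ],
  "linear": [
    [0,0,-0.05],
    [0,0,-0.1],
    [0,0,-0.1]
  ],
  "claw": [0,0,0]
}}

```text
t: 2.95
ee_pos: [0.5445, 0.0642, 0.0549]
tool_rot: [179.9, -0.0, 76.1]
contact_force: [-1.5, -0.7, 6.0]
gripper_width: 0.0004
gripper_force: 3.1
```

>>> {"name": "carry_out", "arguments": {
  "rot": [
    [0,0,0],
    [0,0,0],
    [0,0,0],
    [0,0,0],
    [0,0,0]
  ],
  "linear": [
    [0.3,-0.07,0],
    [0.68,-0.165,0],
    [1.07,-0.26,0],
    [1.46,-0.35,0],
    [1.94,-0.47,0]
  ],
  "claw": [0,0,0,0,0]
}}

```text
t: 3.45
ee_pos: [0.5646, 0.0586, 0.056]
tool_rot: [179.8, 0.1, 76.1]
contact_force: [-2.6, -8.8, 13.8]
gripper_width: 0.0003
gripper_force: 7.6
```

>>> {"name": "carry_out", "arguments": {
  "rot": [
    [0,0,0],
    [0,0,0],
    [0,0,0],
    [0,0,0],
    [0,0,0]
  ],
  "linear": [
    [0.48,-0.12,0],
    [0.97,-0.235,0],
    [1.46,-0.35,0],
    [1.94,-0.47,0.0],
    [1.94,-0.47,0.0]
  ],
  "claw": [0,0,0,0,0]
}}

```text
t: 3.95
ee_pos: [0.584, 0.0542, 0.0553]
tool_rot: [179.9, 0.0, 76.1]
contact_force: [0.8, -4.7, 9.1]
gripper_width: 0.0004
gripper_force: 4.5
```

>>> {"name": "carry_out", "arguments": {
  "rot": [
    [0,0,0],
    [0,0,0],
    [0,0,0],
    [0,0,0],
    [0,0,0]
  ],
  "linear": [
    [0,0,0.3],
    [0,0,1.5],
    [-3,0.73,4],
    [-7,1.7,5],
    [-7,1.7,5]
  ],
  "claw": [0,0,0,0,0]
}}

```text
t: 4.45
ee_pos: [0.5109, 0.0728, 0.107]
tool_rot: [179.9, -0.1, 76.2]
contact_force: [-0.2, -1.3, 0.2]
gripper_width: 0.0007
gripper_force: 0.0
```

```bash
python3 - <<'E'
from h import *
for n,y,x in(('scene',130,200),('top',130,255)):
    snap(n,n+'2.png');a=cv2.imread(f'pics/{n}2.png')[y:y+145,x:x+175]
    cv2.imwrite(f'pics/c2{n}.png',cv2.resize(a,None,fx=4,fy=4,interpolation=cv2.INTER_CUBIC))
a=cv2.imread('pics/c2top.png');b=cv2.imread('pics/c2scene.png')
cv2.imwrite('pics/c2.png',cv2.resize(np.vstack([a[80:460,:],b[0:580]]),None,fx=.6,fy=.6))
print(env.observe()['ee_pos'])
E
```

```text
[0.51295422 0.07219564 0.10549763]
```

View pics/c2top.png

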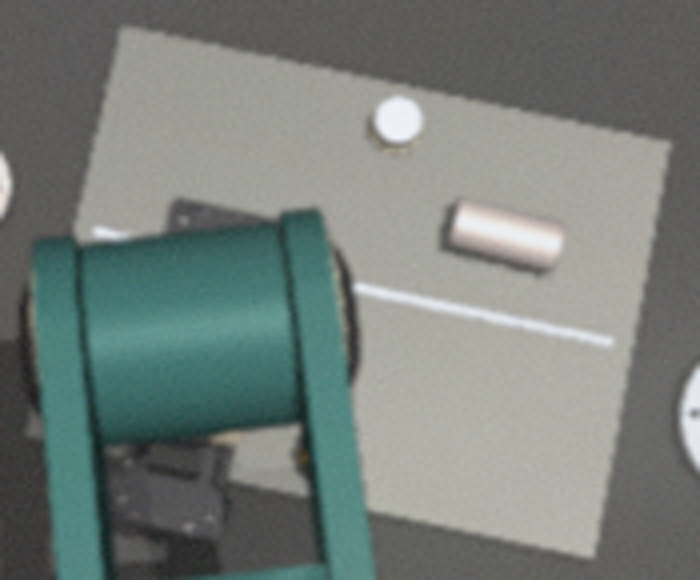

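The arm covers the long pin in the top view, so I'll check the scene view instead.

View pics/c2scene.png

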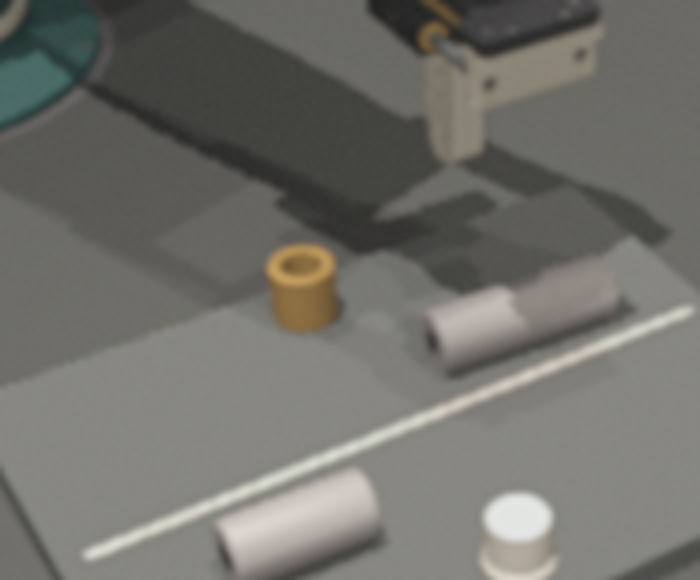

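```bash
cat >> h.py <<'E'
m=np.array([.5856,-.0372,.02]);u=np.array([.2358,.9718,0]);n=np.array([.9718,-.2358,0])
def pl(p): p=np.array(p);return np.round([(p-m)@n*1000,(p-m)@u*1000],1)
E
python3 - <<'E'
from h import *
c0=lambda c:((c[0]+.5)/3.5-.5+200,(c[1]+.5)/3.5-.5+130)
o=(200,130)
print('s1 L',pl(ray('scene',c0((365,282)),.038)),'R',pl(ray('scene',c0((513,233)),.038)))
print('s2 L',pl(ray('scene',f((433,341),o),.038)),'R',pl(ray('scene',f((613,284),o),.038)))
# project model hull overlay
def hull(px,py,L,ang=0):
    P=[]
    for s in(-1,1):
        for t in np.linspace(0,2*np.pi,40):
            P.append(m+n*(px+.018*np.cos(t))+u*(py+s*L/2)+np.array([0,0,.018+.018*np.sin(t)]))
    q=np.array([proj('scene',p) for p in P]);return q
for px in(-.035,-.03,-.025):
    q=(hull(px,.086,.11)-o+.5)*4-.5
    for s in(q[:40],q[40:]): print(px,s[0:40:10].round().tolist())
print(pl(ray('scene',f((90,554),o),.02)),pl(ray('scene',f((690,310),o),.02)))
E
```

```text
s1 L [-56.1  36.3] R [-49.1 145.7]
s2 L [-36.8  35.5] R [-26.5 149.1]
-0.035 [[444.0, 363.0], [426.0, 319.0], [412.0, 331.0], [431.0, 372.0]]
-0.035 [[611.0, 297.0], [593.0, 255.0], [576.0, 268.0], [595.0, 308.0]]
-0.03 [[448.0, 368.0], [430.0, 324.0], [416.0, 335.0], [435.0, 377.0]]
-0.03 [[616.0, 302.0], [598.0, 260.0], [581.0, 272.0], [599.0, 312.0]]
-0.025 [[453.0, 373.0], [435.0, 329.0], [421.0, 340.0], [440.0, 382.0]]
-0.025 [[621.0, 306.0], [603.0, 264.0], [585.0, 276.0], [604.0, 316.0]]
[  -1.7 -180.9] [ -1.1 186.5]
```

Measured displacement is about 21 mm of roll for 39 mm of tip travel, so the pin is rolling cleanly. It has about 30 mm left. I'll make a second stroke, starting slightly toward the trailing end.

>>> {"name": "carry_out", "arguments": {
  "rot": [
    [0,0,0],
    [0,0,0],
    [0,0,0],
    [0,0,0],
    [0,0,0]
  ],
  "linear": [
    [3.2,-1.4,-0.5],
    [5.17,-2.2,-2.8],
    [5.17,-2.2,-4.1],
    [5.17,-2.2,-4.4],
    [5.17,-2.2,-4.4]
  ],
  "claw": [0,0,0,0,0]
}}

```text
t: 5.05
ee_pos: [0.5642, 0.05, 0.0597]
tool_rot: [-179.9, 0.0, 76.1]
contact_force: [-0.8, -0.2, 0.4]
gripper_width: 0.0008
gripper_force: 0.0
```

>>> {"name": "carry_out", "arguments": {
  "rot": [
    [0,0,0],
    [0,0,0],
    [0,0,0],
    [0,0,0],
    [0,0,0]
  ],
  "linear": [
    [0,0,-0.25],
    [0,0,-0.4],
    [0,0,-0.45],
    [0,0,-0.5],
    [0,0,-0.5]
  ],
  "claw": [0,0,0,0,0]
}}

```text
t: 5.55
ee_pos: [0.5649, 0.05, 0.0559]
tool_rot: [179.9, -0.0, 76.1]
contact_force: [-0.2, -0.7, 4.2]
gripper_width: 0.0006
gripper_force: 2.2
```

>>> {"name": "carry_out", "arguments": {
  "rot": [
    [0,0,0],
    [0,0,0],
    [0,0,0],
    [0,0,0],
    [0,0,0]
  ],
  "linear": [
    [0.3,-0.07,-0.02],
    [0.73,-0.18,-0.03],
    [1.17,-0.28,-0.03],
    [1.65,-0.4,-0.03],
    [2.14,-0.52,-0.03]
  ],
  "claw": [0,0,0,0,0]
}}

```text
t: 6.05
ee_pos: [0.5868, 0.0438, 0.0561]
tool_rot: [179.9, 0.1, 76.1]
contact_force: [-2.3, -5.8, 10.2]
gripper_width: 0.0007
gripper_force: 5.0
```

>>> {"name": "carry_out", "arguments": {
  "rot": [
    [0,0,0],
    [0,0,0],
    [0,0,0],
    [0,0,0],
    [0,0,0]
  ],
  "linear": [
    [0.48,-0.12,0],
    [0.97,-0.235,0],
    [1.46,-0.35,0],
    [2.0,-0.48,0.0],
    [2.0,-0.48,0.0]
  ],
  "claw": [0,0,0,0,0]
}}

```text
t: 6.55
ee_pos: [0.6064, 0.0398, 0.0546]
tool_rot: [-180.0, -0.0, 76.1]
contact_force: [-1.3, 0.4, 0.2]
gripper_width: 0.0008
gripper_force: 0.0
```

>>> {"name": "carry_out", "arguments": {
  "rot": [
    [0,0,0],
    [0,0,0],
    [0,0,0],
    [0,0,0],
    [0,0,0]
  ],
  "linear": [
    [0,0,0.3],
    [0,0,1.5],
    [-3,0.73,4],
    [-7,1.7,5],
    [-7,1.7,5]
  ],
  "claw": [0,0,0,0,0]
}}

```text
t: 7.05
ee_pos: [0.534, 0.0578, 0.108]
tool_rot: [179.8, -0.1, 76.2]
contact_force: [0.7, -0.2, 0.1]
gripper_width: 0.0002
gripper_force: 0.0
```

```bash
cat >> h.py <<'E'
def crop(n,fn,x,y):
    snap(n,fn);a=cv2.imread('pics/'+fn)[y:y+145,x:x+175]
    cv2.imwrite('pics/c'+fn,cv2.resize(a,None,fx=4,fy=4,interpolation=cv2.INTER_CUBIC))
E
python3 -c "
from h import *
crop('scene','s3.png',200,130);print(env.observe()['ee_pos'])"
```

```text
[0.53538825 0.05738177 0.10725467]
```

View pics/cs3.png

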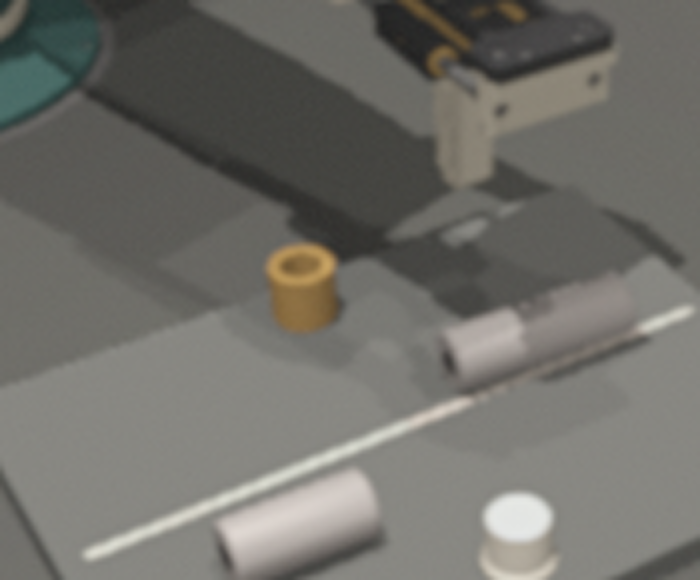

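The long pin now has its left end at (448,357) and its right end at about (627,300), just short of the line.

```bash
python3 - <<'E'
from h import *
o=(200,130)
print('L',pl(ray('scene',f((448,357),o),.038)),'R',pl(ray('scene',f((627,301),o),.038)))
E
```

```text
L [-20.2  35.5] R [ -8.9 146.7]
```

>>> {"name": "carry_out", "arguments": {
  "rot": [
    [0,0,0],
    [0,0,0],
    [0,0,0],
    [0,0,0],
    [0,0,0]
  ],
  "linear": [
    [2.5,-1.5,-0.5],
    [4.3,-2.9,-2.8],
    [4.3,-2.9,-4.3],
    [4.3,-2.9,-4.7],
    [4.3,-2.9,-4.7]
  ],
  "claw": [0,0,0,0,0]
}}

```text
t: 7.6
ee_pos: [0.5786, 0.0281, 0.0575]
tool_rot: [-179.9, 0.0, 76.1]
contact_force: [-0.3, 0.5, -0.3]
gripper_width: 0.0001
gripper_force: 0.0
```

>>> {"name": "carry_out", "arguments": {
  "rot": [
    [0,0,0],
    [0,0,0],
    [0,0,0],
    [0,0,0],
    [0,0,0]
  ],
  "linear": [
    [0,0,-0.2],
    [0,0,-0.3],
    [0,0,-0.35],
    [0,0,-0.4],
    [0,0,-0.4]
  ],
  "claw": [0,0,0,0,0]
}}

```text
t: 8.1
ee_pos: [0.5799, 0.0281, 0.0558]
tool_rot: [179.8, -0.0, 76.1]
contact_force: [-0.6, -0.7, 9.0]
gripper_width: 0.0004
gripper_force: 4.6
```

>>> {"name": "carry_out", "arguments": {
  "rot": [
    [0,0,0],
    [0,0,0],
    [0,0,0],
    [0,0,0],
    [0,0,0]
  ],
  "linear": [
    [0.3,-0.07,0],
    [0.7,-0.17,0],
    [1.1,-0.27,0],
    [1.5,-0.36,0],
    [1.9,-0.46,0]
  ],
  "claw": [0,0,0,0,0]
}}

```text
t: 8.6
ee_pos: [0.599, 0.0227, 0.0561]
tool_rot: [179.8, 0.0, 76.1]
contact_force: [-2.9, -7.5, 12.2]
gripper_width: 0.0006
gripper_force: 6.1
```

>>> {"name": "carry_out", "arguments": {
  "rot": [
    [0,0,0],
    [0,0,0],
    [0,0,0],
    [0,0,0]
  ],
  "linear": [
    [0.3,-0.07,0],
    [0.5,-0.12,0],
    [0.6,-0.15,0],
    [0.6,-0.15,0]
  ],
  "claw": [0,0,0,0]
}}

```text
t: 9.0
ee_pos: [0.605, 0.021, 0.056]
tool_rot: [179.8, 0.1, 76.1]
contact_force: [-1.8, -8.1, 11.0]
gripper_width: 0.0005
gripper_force: 5.4
```

>>> {"name": "carry_out", "arguments": {
  "rot": [
    [0,0,0],
    [0,0,0],
    [0,0,0],
    [0,0,0],
    [0,0,0]
  ],
  "linear": [
    [0,0,0.3],
    [0,0,2],
    [0,0,6],
    [2,-5,6],
    [3.5,-9,6]
  ],
  "claw": [0,0,0,0,0]
}}

```text
t: 9.5
ee_pos: [0.6402, -0.0685, 0.1173]
tool_rot: [179.8, -0.0, 76.3]
contact_force: [0.5, 0.9, 0.1]
gripper_width: 0.0007
gripper_force: 0.0
```

>>> {"name": "carry_out", "arguments": {
  "rot": [
    [0,0,0],
    [0,0,0],
    [0,0,0],
    [0,0,0],
    [0,0,0]
  ],
  "linear": [
    [-0.8,-4,0],
    [-1.5,-7.7,-1],
    [-1.5,-7.7,-4.2],
    [-1.5,-7.7,-5.2],
    [-1.5,-7.7,-5.6]
  ],
  "claw": [0,0,0,0,0]
}}

```text
t: 10.0
ee_pos: [0.6237, -0.1446, 0.0576]
tool_rot: [-179.9, -0.0, 76.2]
contact_force: [-0.1, -0.8, -0.3]
gripper_width: 0.0006
gripper_force: 0.0
```

```bash
python3 -c "
from h import *
crop('scene','s4.png',200,130);crop('top','t4.png',255,130);print(env.observe()['ee_pos'])
a=cv2.imread('pics/cs4.png');b=cv2.imread('pics/ct4.png')
cv2.imwrite('pics/v4.png',np.vstack([b[150:420],a[230:560]]))"
```

```text
[ 0.62437064 -0.14440493  0.05866555]
```

View pics/v4.png

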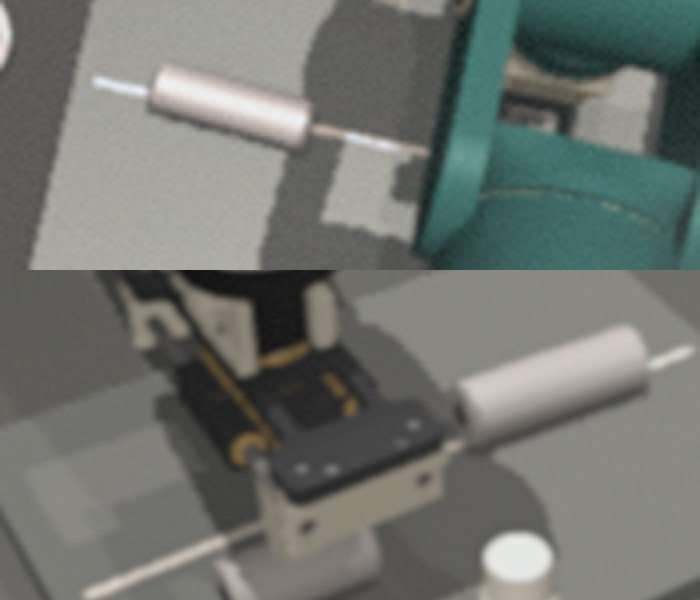

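The long pin now lies on the line. In the top view its ends are at (151,88) and (309,127), and the line is visible at both ends. I'll measure this and touch down on the short pin.

```bash
python3 - <<'E'
from h import *
a=ray('top',f((151,238)),.038);b=ray('top',f((309,277)),.038)
print(pl(a),pl(b),pl(ray('top',f((95,231)),.02)))
E
```

```text
[  0.7 143.8] [-2.8 31.8] [ -0.  184.5]
```

>>> {"name": "carry_out", "arguments": {
  "rot": [
    [0,0,0],
    [0,0,0],
    [0,0,0],
    [0,0,0],
    [0,0,0]
  ],
  "linear": [
    [0.1,-0.12,-0.15],
    [0.1,-0.12,-0.25],
    [0.1,-0.12,-0.3],
    [0.1,-0.12,-0.35],
    [0.1,-0.12,-0.35]
  ],
  "claw": [0,0,0,0,0]
}}

```text
t: 10.6
ee_pos: [0.6256, -0.1464, 0.0553]
tool_rot: [179.9, -0.0, 76.1]
contact_force: [0.5, 0.6, 4.8]
gripper_width: 0.0006
gripper_force: 2.3
```

The long pin is at −1 mm and 1.8°, which is good. Now the first stroke on the short pin.

>>> {"name": "carry_out", "arguments": {
  "rot": [
    [0,0,0],
    [0,0,0],
    [0,0,0],
    [0,0,0],
    [0,0,0]
  ],
  "linear": [
    [-0.3,0.07,-0.03],
    [-0.68,0.165,-0.03],
    [-1.07,0.26,-0.03],
    [-1.46,0.35,-0.03],
    [-1.94,0.47,-0.03]
  ],
  "claw": [0,0,0,0,0]
}}

```text
t: 11.1
ee_pos: [0.6067, -0.1413, 0.056]
tool_rot: [179.8, -0.1, 76.1]
contact_force: [2.5, 5.5, 13.5]
gripper_width: 0.0001
gripper_force: 6.8
```

>>> {"name": "carry_out", "arguments": {
  "rot": [
    [0,0,0],
    [0,0,0],
    [0,0,0],
    [0,0,0],
    [0,0,0]
  ],
  "linear": [
    [-0.48,0.12,0],
    [-0.97,0.235,0],
    [-1.36,0.33,0],
    [-1.66,0.4,0.0],
    [-1.66,0.4,0.0]
  ],
  "claw": [0,0,0,0,0]
}}

```text
t: 11.6
ee_pos: [0.5896, -0.137, 0.0555]
tool_rot: [179.9, -0.1, 76.1]
contact_force: [0.3, 6.7, 10.3]
gripper_width: 0.0008
gripper_force: 5.3
```

>>> {"name": "carry_out", "arguments": {
  "rot": [
    [0,0,0],
    [0,0,0],
    [0,0,0],
    [0,0,0]
  ],
  "linear": [
    [0,0,0.3],
    [0,0,1.5],
    [1.7,-0.42,1],
    [1.7,-0.42,0.5]
  ],
  "claw": [0,0,0,0]
}}

```text
t: 12.0
ee_pos: [0.6073, -0.1424, 0.06]
tool_rot: [179.9, 0.0, 76.1]
contact_force: [-1.0, -0.2, -0.4]
gripper_width: 0.0006
gripper_force: 0.0
```

>>> {"name": "carry_out", "arguments": {
  "rot": [
    [0,0,0],
    [0,0,0],
    [0,0,0],
    [0,0,0]
  ],
  "linear": [
    [0,0,-0.25],
    [0,0,-0.4],
    [0,0,-0.45],
    [0,0,-0.48]
  ],
  "claw": [0,0,0,0]
}}

```text
t: 12.4
ee_pos: [0.6062, -0.1421, 0.0555]
tool_rot: [179.9, 0.0, 76.1]
contact_force: [0.8, -0.3, 8.7]
gripper_width: 0.0006
gripper_force: 4.5
```

>>> {"name": "carry_out", "arguments": {
  "rot": [
    [0,0,0],
    [0,0,0],
    [0,0,0],
    [0,0,0],
    [0,0,0]
  ],
  "linear": [
    [-0.3,0.07,0],
    [-0.68,0.165,0],
    [-1.07,0.26,0],
    [-1.46,0.35,0],
    [-1.94,0.47,0]
  ],
  "claw": [0,0,0,0,0]
}}

```text
t: 12.9
ee_pos: [0.5871, -0.137, 0.056]
tool_rot: [179.9, -0.0, 76.1]
contact_force: [1.1, 3.2, 13.3]
gripper_width: 0.0006
gripper_force: 6.1
```

>>> {"name": "carry_out", "arguments": {
  "rot": [
    [0,0,0],
    [0,0,0],
    [0,0,0],
    [0,0,0],
    [0,0,0]
  ],
  "linear": [
    [-0.48,0.12,0],
    [-0.97,0.235,0],
    [-1.36,0.33,0],
    [-1.56,0.38,0.0],
    [-1.56,0.38,0.0]
  ],
  "claw": [0,0,0,0,0]
}}

```text
t: 13.4
ee_pos: [0.5709, -0.1329, 0.0553]
tool_rot: [179.9, -0.0, 76.1]
contact_force: [-0.3, 4.6, 7.0]
gripper_width: 0.0006
gripper_force: 3.9
```

>>> {"name": "carry_out", "arguments": {
  "rot": [
    [0,0,0],
    [0,0,0],
    [0,0,0],
    [0,0,0],
    [0,0,0]
  ],
  "linear": [
    [0,0,0.3],
    [0,0,1.5],
    [-2,-1.5,6],
    [-4,-6.5,8],
    [-6,-11.5,8]
  ],
  "claw": [0,0,0,0,0]
}}

```text
t: 13.9
ee_pos: [0.5158, -0.2384, 0.138]
tool_rot: [179.7, 0.1, 76.3]
contact_force: [0.6, -1.1, 0.5]
gripper_width: 0.001
gripper_force: 0.0
```

>>> {"name": "carry_out", "arguments": {
  "rot": [
    [0,0,0],
    [0,0,0],
    [0,0,0],
    [0,0,0],
    [0,0,0]
  ],
  "linear": [
    [-2,-5,0],
    [-4,-10,0],
    [-6,-15,0],
    [-6,-15,0],
    [-6,-15,0]
  ],
  "claw": [0,0,0,0,0]
}}

```text
t: 14.4
ee_pos: [0.4545, -0.3888, 0.1341]
tool_rot: [-180.0, 0.0, 76.0]
contact_force: [0.6, 0.5, -0.1]
gripper_width: 0.0006
gripper_force: 0.0
```

```bash
python3 -c "
from h import *
crop('top','t5.png',255,130);print(env.observe()['ee_pos'])"
```

```text
[ 0.45522683 -0.38752888  0.1341145 ]
```

View pics/ct5.png

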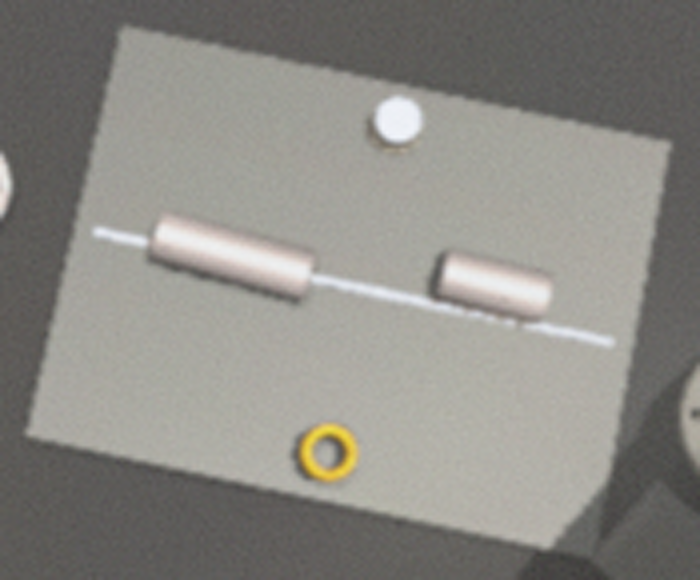

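The long pin lies on the line, with its ends at (151,238) and (312,276). The short pin's axis runs (440,275)–(550,297), still just beyond the line.

```bash
python3 - <<'E'
from h import *
for a,b in(((151,238),(312,276)),((440,275),(551,298))):
    A=ray('top',f(a),.038);B=ray('top',f(b),.038);M=(A+B)/2
    print(pl(A),pl(B),pl(M))
px=pl(M)[0]/1000;py=pl(M)[1]/1000
print(m+n*(px+.008)+u*py - env.observe()['ee_pos'])
E
```

```text
[  0.7 143.8] [-1.7 30. ] [-0.5 86.9]
[ 17.7 -56.2] [  18.3 -134.2] [ 18.  -95.2]
[ 0.13319181  0.25168272 -0.1141145 ]
```

>>> {"name": "carry_out", "arguments": {
  "rot": [
    [0,0,0],
    [0,0,0],
    [0,0,0],
    [0,0,0],
    [0,0,0]
  ],
  "linear": [
    [2.3,4.3,0],
    [4.5,8.6,0],
    [6.8,12.9,0],
    [9.1,17.2,0],
    [11.3,21.4,0]
  ],
  "claw": [0,0,0,0,0]
}}

```text
t: 14.95
ee_pos: [0.5692, -0.1696, 0.1343]
tool_rot: [180.0, -0.0, 76.2]
contact_force: [-0.2, -0.4, -0.1]
gripper_width: 0.0005
gripper_force: 0.0
```

>>> {"name": "carry_out", "arguments": {
  "rot": [
    [0,0,0],
    [0,0,0],
    [0,0,0],
    [0,0,0],
    [0,0,0]
  ],
  "linear": [
    [2.15,3.75,-1],
    [2.15,3.75,-5],
    [2.15,3.75,-7],
    [2.15,3.75,-7.2],
    [2.15,3.75,-7.2]
  ],
  "claw": [0,0,0,0,0]
}}

```text
t: 15.45
ee_pos: [0.59, -0.1348, 0.0624]
tool_rot: [-180.0, -0.0, 76.2]
contact_force: [0.4, 0.1, 0.2]
gripper_width: 0.0005
gripper_force: 0.0
```

>>> {"name": "carry_out", "arguments": {
  "rot": [
    [0,0,0],
    [0,0,0],
    [0,0,0],
    [0,0,0],
    [0,0,0]
  ],
  "linear": [
    [0,-0.1,-0.4],
    [0,-0.1,-0.6],
    [0,-0.1,-0.7],
    [0,-0.1,-0.75],
    [0,-0.1,-0.75]
  ],
  "claw": [0,0,0,0,0]
}}

```text
t: 15.95
ee_pos: [0.5904, -0.1372, 0.0551]
tool_rot: [179.9, 0.0, 76.1]
contact_force: [0.4, -0.2, 4.4]
gripper_width: 0.0007
gripper_force: 2.3
```

>>> {"name": "carry_out", "arguments": {
  "rot": [
    [0,0,0],
    [0,0,0],
    [0,0,0],
    [0,0,0],
    [0,0,0]
  ],
  "linear": [
    [-0.3,0.07,-0.03],
    [-0.68,0.165,-0.03],
    [-1.07,0.26,-0.03],
    [-1.46,0.35,-0.03],
    [-1.94,0.47,-0.03]
  ],
  "claw": [0,0,0,0,0]
}}

```text
t: 16.45
ee_pos: [0.5717, -0.1323, 0.056]
tool_rot: [179.8, -0.0, 76.1]
contact_force: [1.3, 3.0, 15.1]
gripper_width: 0.0005
gripper_force: 7.4
```

>>> {"name": "carry_out", "arguments": {
  "rot": [
    [0,0,0],
    [0,0,0],
    [0,0,0],
    [0,0,0],
    [0,0,0]
  ],
  "linear": [
    [-0.48,0.12,0],
    [-0.97,0.235,0],
    [-1.36,0.33,0],
    [-1.56,0.38,0.0],
    [-1.56,0.38,0.0]
  ],
  "claw": [0,0,0,0,0]
}}

```text
t: 16.95
ee_pos: [0.5557, -0.1281, 0.0557]
tool_rot: [179.9, -0.1, 76.1]
contact_force: [0.0, 4.3, 13.3]
gripper_width: 0.0001
gripper_force: 6.4
```

>>> {"name": "carry_out", "arguments": {
  "rot": [
    [0,0,0],
    [0,0,0],
    [0,0,0],
    [0,0,0],
    [0,0,0]
  ],
  "linear": [
    [0,0,0.3],
    [0,0,1.5],
    [-2,-1.5,6],
    [-4,-6.5,8],
    [-6,-11.5,8]
  ],
  "claw": [0,0,0,0,0]
}}

```text
t: 17.45
ee_pos: [0.4997, -0.2335, 0.1374]
tool_rot: [179.7, 0.1, 76.2]
contact_force: [1.1, -0.1, -0.9]
gripper_width: 0.0007
gripper_force: 0.0
```

>>> {"name": "carry_out", "arguments": {
  "rot": [
    [0,0,0],
    [0,0,0],
    [0,0,0],
    [0,0,0],
    [0,0,0]
  ],
  "linear": [
    [-2,-5,0],
    [-4,-10,0],
    [-5,-15,0],
    [-5,-15,0],
    [-5,-15,0]
  ],
  "claw": [0,0,0,0,0]
}}

```text
t: 17.95
ee_pos: [0.4487, -0.3837, 0.1335]
tool_rot: [-180.0, -0.0, 76.0]
contact_force: [-0.2, 0.3, -0.3]
gripper_width: 0.0008
gripper_force: 0.0
```

```bash
python3 -c "
from h import *
crop('top','t6.png',255,130);print(env.observe()['ee_pos'])"
```

```text
[ 0.44914646 -0.38249731  0.13351861]
```

View pics/ct6.png

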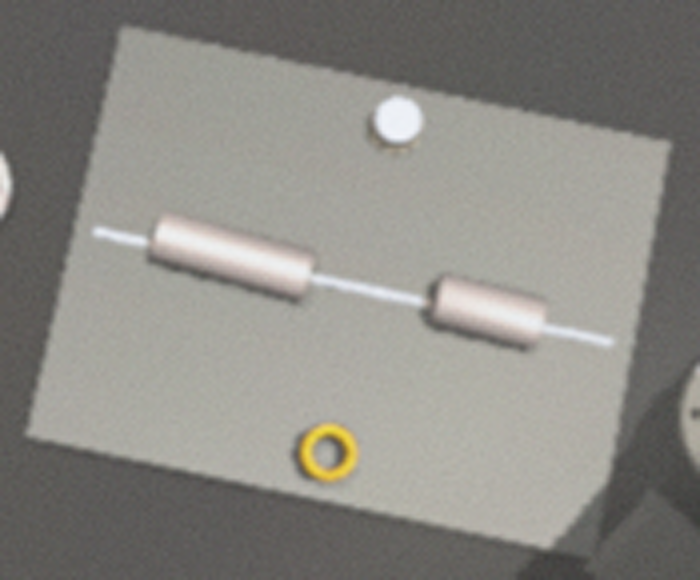

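Both pins lie on the line. The short pin's axis runs (434,300)–(545,323). I'll check it and hand in if it is within tolerance.

```bash
python3 - <<'E'
from h import *
A=ray('top',f((434,300)),.038);B=ray('top',f((545,323)),.038);M=pl((A+B)/2)
print(pl(A),pl(B),M)
if abs(M[0])<3.5: print(env.close_job())
E
```

```text
[ -0.2 -55.5] [   0.4 -133.4] [  0.1 -94.4]
the job is handed in; nothing more can be done
None
```

I rolled both pins onto the white line and handed the job in. By the top camera, the long pin is 0.5 mm off the line's centre at about 1–2° and the short pin 0.1 mm off, nearly parallel; the judge's verdict was not shown.

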